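Snap open the catch of the food box and take its lid off

ROBOT

A 6-joint arm with a two-finger parallel gripper is mounted at the origin on a cart in front of the work surface, level with it; the furniture and walls round the work are solid. World frame = base frame: x ahead of the robot, y to its left, z up, the work surface at z = 0. Lengths are in mm, angles in rad, forces in N, time in s.
With the tool pointing down it reaches from about 300 to 775 mm from the base axis. Payload 14.6 kg.
Tool frame: the origin (TCP) lies at the centre of the arm's flange, where the gripper is bolted on; the fingertips stand 199 mm ahead of it and the grasp point (between the pads) lies 180 mm ahead of it; z points along the fingers, y is the line along which they close (so a half turn about z gives the same grasp; the last joint's range is limited). The gripper opens to 94 mm and grips with 3 to 60 N. Pads are 16 mm wide; open, the fingers measure 119 mm over their backs; the gripper's body (75 mm by 177 mm) begins 78 mm behind the grasp point.
Start: joints at [1.191, 0.3, 1.521, -0, 1.321, -0.067], TCP at [169.246, 523.304, 404.646] pointing down, gripper open.
Joint ranges: [-3.03, 3.03], [-0.79, 2.21], [0.23, 2.52], [-1.04, 4.18], [0, 3.07], [-2.55, 2.55]. Speed limits (rad/s): [2.22, 2.22, 2.57, 3.14, 3.14, 3.14].

INTERFACE

Orientations are given as [roll, pitch, yaw] about the fixed x, y, z axes, in that order (R = Rz(yaw) Ry(pitch) Rx(roll)).
In Python, from cell import manip, optics, workorder gives the robot as it stands.
- The arm moves only by the tool step_arm, never from a script. Its argument "increments" is a list that holds one entry, the list of rows, each a list of 7 numbers: the turn, a rotation vector about the tool's x, y, z as a fraction of full scale, then the shift along the tool's x, y, z as a fraction of full scale, then the closure, from -1 (fully open) to 1 (shut). In form: [[[wx, wy, wz, tx, ty, tz, fingers], ...]]. A call has 1 to 5 rows; each row shifts and turns the commanded pose from where the row before left it, along the tool's axes as they then stand; what a row does not reach is not made up. Full scale, the value 1, is 40 mm for a shift and 45 degrees for a turn. A row lasts 1/10 s, in which the tool goes at most 50 mm and 8.59 degrees, less where a joint would pass 70% of its speed; a pose out of reach is approached as far as the arm can. A call with a number of a shift or a turn outside -1 to 1 is refused whole. A call with a gripper value outside its range is refused whole. The fingers move at their own pace and stop on an object; "newtons" is the grip in N (left out, the last holds). Time passes only in rows, so rows that do not move let the fingers close. It gives the time, the measured TCP pose, the force, the opening and the grip force at its end, in the units of the state.
- manip.read_state(): the state, without advancing time (a new reading comes with each control period).
- optics.camera(name): name is "scene" or "top"; returns a dict with "frame" (384x512x3 uint8, red, green, blue), "range_z" (384x512 float32, mm along the optical axis (not along the pixel's ray), 0 where there is no reading), "mtx" (3x3 intrinsics, pixels), "distortion" ([k1, k2, p1, p2, k3] as OpenCV has them; the pictures are not rectified), "cam_to_world" (4x4, takes a point from camera to world coordinates). Camera axes: x right, y down, z forward; pixel columns grow to the right and rows downward; lengths in mm; the calibration is good to about 2 mm. A picture is of the moment at which its call begins.
- workorder.sign_off(): hands the job in; it is judged then, once.
The state is a dict: "clock": time; "joints": joint angles; "qd": joint speeds; "effort": joint torques, N m; "eef_pos": TCP position; "eef_rot": TCP orientation; "wrist_force": force on the tool from outside, world axes, zero at the start; "moment": the same for the moment, N m; "finger_gap": finger opening in mm; "finger_force": force on a finger pad.
Only numpy, scipy, OpenCV 4.12 (cv2) and the standard library are available. Lean on these libraries where they do the work, as an engineer would, in place of code of your own. Each camera call takes 0.05 s, during which the arm holds its last target. There are 200 camera calls.

TASK

Open the blue food box for refilling: first snap its catch over so that it stays released (the red pad presses down), then lift the wooden lid off and set it down gently, handle up, flat in the middle of the round cork trivet. Don't drop the lid or force it against the closed catch, leave the catch released, and leave the other things where they are.

Things in the scene. Friction and masses are not known exactly. Their poses are not given: they have to be found in the camera images.
- keeper: Blue enamelled food box, fixed to the worktop, 130 (x) x 110 (y) x 75 mm high, walls 4 mm. Origin: centre of its underside. Its own -x side carries the catch. z is up. It may stand left or right and be turned up to 0.6 rad.
- lid_seat (a point): Fixed point of the box where the middle of the lid's handle is while the lid is seated: on the box's centre line, 101 mm above its underside. A plug under the lid sits 8 mm deep in the box's mouth with 2 mm play on each side.
- lid_handle (a point): Middle of the dark bar handle on the loose wooden lid (160 g). Bar 60 mm long (lid's x), 16 wide (y), 34 high, its foot on the lid plate 17 mm below this point. Plate 138 (x) x 118 (y) x 9 mm, plug under it 118 x 98 x 8 mm; the lid's underside (plug's bottom) is 34 mm below this point. Axes as the box's while seated.
- catch (a joint): Rocking over-centre catch on the box's -x side, rad: 0 = locked (red pad leans up, steel nose over the lid's edge), 0.90 = released (pad leans down, nose swung clear of the lid). A spring drives it from the middle (0.45) to the nearer end and holds it there; about 4 N down on the pad starts it, less near the middle.
- catch_pad (a point): Press point on the upper face of the catch's red pad (36 mm wide along the box's y), 45 mm outward of the pivot, 15 mm from the pad's end; moves with it. Locked it is at about x = -118, z = 92 mm in the box's frame; at the middle x = -124, z = 72; released x = -121, z = 53. Pressed straight down beyond the middle it snaps over.
- catch_pivot (a point): Pivot of the catch, along the box's y, at x = -79, z = 70 mm in the box's frame. Above it stands the steel nose, up to 92 mm above the worktop, 20 mm wide; when the catch snaps over, the nose swings out to about 20 mm outward of the pivot.
- trivet_top (a point): Middle of the upper face of a round cork trivet, 170 mm across, 10 mm thick, fixed on the worktop; this point is 10 mm above the worktop.
- marker_mid (a point): Bystander: green-and-white marker pen, 17 x 135 x 16 mm, lying. Point at its centre, half-way up.
- spice_c_mid (a point): Bystander: standing spice jar with a green label and a white cap, 43 mm across, 100 mm tall. Point at its centre, half-way up.
- tape_mid (a point): Bystander: roll of pale masking tape lying flat, 104 mm across, 25 mm high. Point at its centre, half-way up.
- fish_tin_mid (a point): Bystander: flat blue-and-gold tin, 63 x 105 x 25 mm. Point at its centre, half-way up.
- can_opener_mid (a point): Bystander: opener with a black handle, 174 x 41 x 20 mm, lying. Point at its centre, half-way up.
- chocolate_mid (a point): Bystander: flat green packet, 80 x 204 x 11 mm, lying. Point at its centre, half-way up.

How it is judged:
By the outcome, as a careful person would: the job done as asked, in the order asked, and still so for the second after the job is handed in, with the robot touching nothing.
It also fails if it takes over 51 s, if anything falls off the work surface, if the arm or the gripper's body presses on something with over 40 N, if the wrist force passes 120 N, or if a joint passes its speed limit or range.

## Working session

There is one attempt and no reset: what is moved stays moved. The work goes in short steps, Python scripts to look and compute and a tool call to move; the robot and the scene stay as the last step left them, time stands still between calls to the robot, and variables do not carry over. Pictures are saved under pics/ and viewed, at most 10 in all, crops included, and the job is handed in when it is done.

Besides the shell and the picture viewer there is one more tool, called after "Call:" as a command line: name --argument value ..., lists and objects as JSON in quotes. step_arm: Moves the arm, as the interface text tells. Its arguments: {"type":"object","properties":{"increments":{"type":"array","items":{"type":"array","items":{"type":"array","items":{"type":"number"}}}},"newtons":{"type":"number"}},"required":["increments"]}

```bash
mkdir -p pics
cat > h.py <<'E'
import numpy as np, cv2
from cell import manip, optics, workorder
def cloud(c):
    h,w=c["range_z"].shape
    uv=np.stack(np.meshgrid(np.arange(w),np.arange(h)),-1).reshape(-1,1,2).astype(float)
    n=cv2.undistortPoints(uv,c["mtx"],np.array(c["distortion"],float)).reshape(h,w,2)
    z=c["range_z"][...,None]
    p=np.concatenate([n*z,z],-1); T=np.array(c["cam_to_world"])
    return p@T[:3,:3].T+T[:3,3]
E
python3 - <<'E'
from h import *
a=[]
for n in("scene","top"):
    c=optics.camera(n); np.savez(f"/tmp/{n}.npz",P=cloud(c),f=c["frame"],r=c["range_z"]); a.append(c["frame"])
    print(n,np.round(c["cam_to_world"],2).tolist())
    cv2.imwrite(f"pics/{n}0.png",cv2.resize(c["frame"][...,::-1],(800,600)))
print(manip.read_state())
E
```

```text
scene [[0.78, -0.4, 0.48, -263.87], [-0.63, -0.48, 0.62, -962.46], [-0.01, -0.78, -0.62, 1045.95], [0.0, 0.0, 0.0, 1.0]]
top [[0.0, -0.98, 0.19, 269.21], [-1.0, -0.01, -0.02, 4.78], [0.02, -0.19, -0.98, 1265.9], [0.0, 0.0, 0.0, 1.0]]
{'clock': 0.1, 'joints': array([ 1.19138306e+00,  3.00413859e-01,  1.52150508e+00, -5.10878552e-06,
        1.32072712e+00, -6.65866688e-02]), 'qd': array([ 9.30229796e-05, -2.79854720e-03, -1.50944402e-03,  1.84442456e-03,
        7.87850773e-04,  6.12102363e-05]), 'effort': array([-1.04050087e-04, -5.32651305e+01, -3.53280938e+01,  7.08749495e-02,
        2.34290538e-02, -1.23341772e-05]), 'eef_pos': array([169.24776851, 523.28205899, 404.14977533]), 'eef_rot': array([-3.14054125e+00, -6.51536321e-05,  2.82876729e+00]), 'wrist_force': array([-0.50249833, -0.23845015, -0.23828455]), 'moment': array([-0.00929885,  0.02364796,  0.01667667]), 'finger_force': 0.0, 'finger_gap': 93.99798760281469}
```

View pics/top0.png

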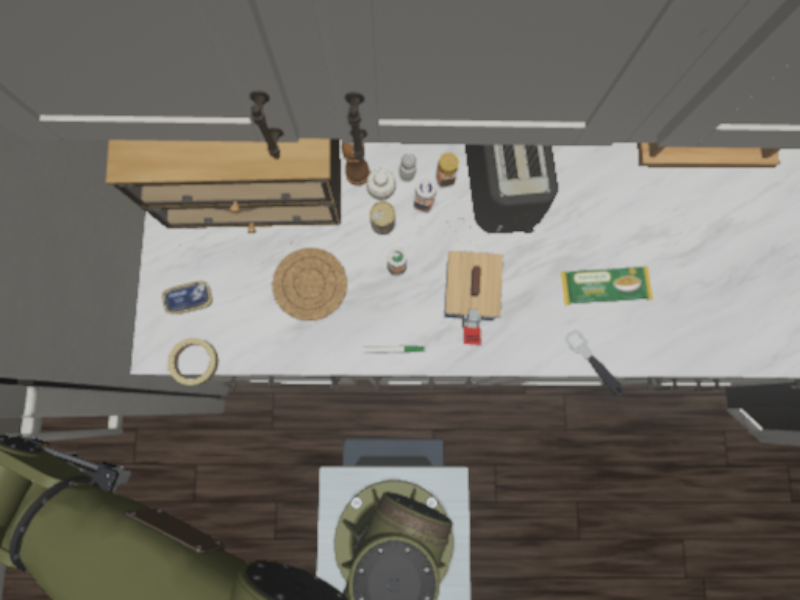

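View pics/scene0.png

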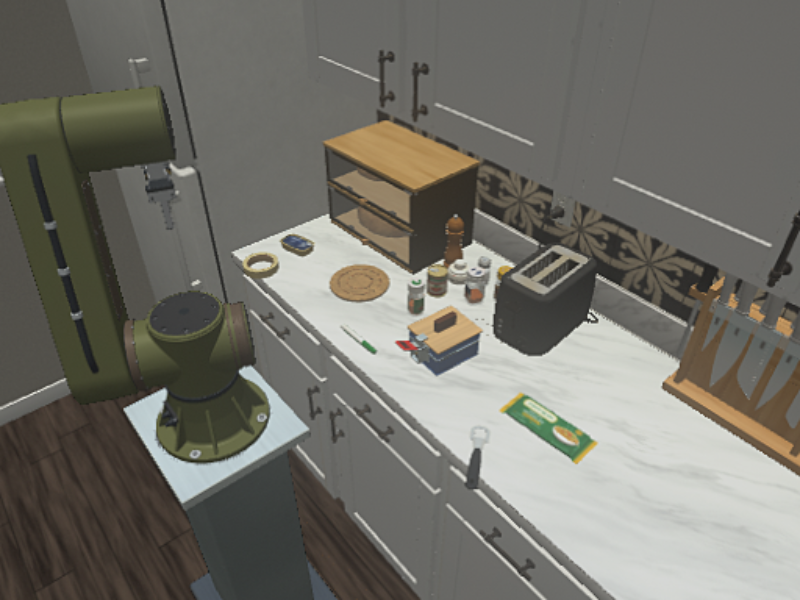

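The top view shows the box at about (473,285), its red pad at (472,337), the trivet at (310,284) and the spice jar at (397,262). The scene view shows the same things, with the arm clear of them.

Run:
```python
from h import *
for n in("top","scene"):
    d=np.load(f"/tmp/{n}.npz"); P,f,r=d["P"],d["f"],d["r"]; s=np.ones(P.shape[:2],bool)&(r>0)
    x,y,z=P[...,0],P[...,1],P[...,2]
    hsv=cv2.cvtColor(f,cv2.COLOR_RGB2HSV); H,S,V=[hsv[...,i].astype(int) for i in range(3)]
    roi=s&(x>330)&(x<680)&(y>-330)&(y<-60)
    tab=s&(x>400)&(x<600)&(y>-50)&(y<50)
    print(n,"table z",np.median(z[tab]))
    def rep(k,m):
        if m.sum()<5: print(k,m.sum());return
        p=P[m]; R=cv2.minAreaRect(p[:,:2].astype(np.float32))
        print(k,m.sum(),"mean",p.mean(0).round(1),"med z",np.median(p[:,2]).round(1),"z",np.percentile(p[:,2],[5,95]).round(1),"rect",np.round(R[0],1),np.round(R[1],1),round(R[2],1))
    rep("plate",roi&(z>78)&(z<90)&(H>8)&(H<25)&(S>50)&(V>120))
    rep("lidall",roi&(z>78)&(z<125)&(H<28)&(S>40)&~((H<5)&(S>180)))
    rep("handle",roi&(z>108)&(z<125)&(x<600)&(x>400))
    rep("red",s&((H<5)|(H>174))&(S>180)&(V>120)&(x>300)&(x<500))
    t=s&(z>4)&(z<18)&(H>5)&(H<25)&(S>60)&(x>350)&(x<620)&(y>100)&(y<330)
    rep("trivet",t)
    print(" circ",cv2.minEnclosingCircle(P[t][:,:2].astype(np.float32)))
    m=s&(z>85)&(z<110)&(x>400)&(x<600)&(y>-80)&(y<80); rep("jar",m)
    rep("steel",roi&(z>60)&(S<50)&(x<460))
# pixel color of the obstacles near: highest things near y -300..300
d=np.load("/tmp/top.npz");P=d["P"]
for yb in range(-350,350,50):
    m=(d["r"]>0)&(P[...,1]>yb)&(P[...,1]<yb+50)&(P[...,0]>250)&(P[...,2]>20)
    q=P[m]; print(yb,[(int(xb),int(q[(q[:,0]>=xb)&(q[:,0]<xb+50),2].max(initial=0))) for xb in range(300,900,50)])
```

```text
top table z 1.2156944395301252
plate 1211 mean [ 533.5 -166.6   84.7] med z 84.8 z [80.6 88.3] rect [ 533.8 -167.2] [117.1 134.9] 86.1
lidall 1465 mean [ 525.1 -165.6   87.4] med z 85.2 z [ 80.7 115.8] rect [ 502.7 -164.8] [117.6 199.9] 85.8
handle 89 mean [ 534.2 -165.8  117.8] med z 117.4 z [114.5 121.8] rect [ 534.8 -165.9] [15.3 57. ] 86.2
red 0
trivet 1640 mean [544.3 193.2  10.7] med z 10.7 z [ 6.4 14.8] rect [542.5 193.7] [164.7 154.9] 89.8
 circ ((547.2366943359375, 193.6602020263672), 82.8816146850586)
jar 118 mean [583.8  -1.3  99.7] med z 100.3 z [ 92.6 104. ] rect [ 5.835e+02 -5.000e-01] [32.8 40. ] 0.4
steel 71 mean [ 446.6 -157.6   81.9] med z 79.0 z [72.5 96.4] rect [ 431.5 -158.9] [33.8 55.9] 84.9
scene table z 0.4515206195749215
plate 613 mean [ 529.9 -176.    83.1] med z 83.1 z [79.9 86.3] rect [ 534.8 -169.6] [119.4 140.1] 86.1
lidall 770 mean [ 522.4 -175.7   86.4] med z 83.5 z [ 79.9 114.3] rect [ 503.3 -167.5] [119.4 203.4] 86.1
handle 65 mean [ 531.6 -172.   115.1] med z 115.3 z [109.1 119.5] rect [ 534.7 -170.7] [16.8 62. ] 88.6
red 4
trivet 655 mean [542.2 18
[... 1515 characters left out ...]
 71), (750, 155), (800, 173), (850, 0)]
100 [(300, 0), (350, 0), (400, 0), (450, 0), (500, 0), (550, 0), (600, 0), (650, 782), (700, 284), (750, 283), (800, 188), (850, 89)]
150 [(300, 0), (350, 0), (400, 0), (450, 0), (500, 0), (550, 0), (600, 635), (650, 782), (700, 285), (750, 284), (800, 0), (850, 0)]
200 [(300, 0), (350, 0), (400, 0), (450, 20), (500, 0), (550, 0), (600, 0), (650, 771), (700, 285), (750, 282), (800, 0), (850, 0)]
250 [(300, 0), (350, 0), (400, 0), (450, 0), (500, 0), (550, 0), (600, 0), (650, 770), (700, 285), (750, 286), (800, 0), (850, 0)]
300 [(300, 0), (350, 0), (400, 0), (450, 0), (500, 0), (550, 0), (600, 0), (650, 769), (700, 285), (750, 283), (800, 0), (850, 0)]
```

```bash
cat >> h.py <<'E'
from scipy.spatial.transform import Rotation as Ro
def go(pos,yaw):
    s=manip.read_state(); R=Ro.from_euler("xyz",s["eef_rot"])
    d=R.inv().apply(np.array(pos)-s["eef_pos"])/40
    w=(R.inv()*(Ro.from_euler("z",yaw)*Ro.from_euler("x",np.pi))).as_rotvec()/(np.pi/4)
    print("t",round(s["clock"],2),"pos",s["eef_pos"].round(1),"rot",s["eef_rot"].round(3),"F",s["wrist_force"].round(1),"gap",round(s["finger_gap"],1),"| turn",w.round(3),"shift",d.round(3))
E
python3 - <<'E'
from h import *
for n in("top","scene"):
    d=np.load(f"/tmp/{n}.npz"); P,f,r=d["P"],d["f"],d["r"]
    hsv=cv2.cvtColor(f,cv2.COLOR_RGB2HSV); H,S,V=[hsv[...,i].astype(int) for i in range(3)]
    m=(r>0)&((H<8)|(H>170))&(S>140)&(V>90)&(P[...,0]>300)&(P[...,0]<470)&(abs(P[...,1]+160)<60)&(P[...,2]>50)
    p=P[m]; print(m.sum(),p.mean(0).round(1),p.min(0).round(1),p.max(0).round(1))
print("pivot/pad/press est",[np.round(np.array([534.6,-168.3])+np.array([np.cos(-.067),np.sin(-.067)])*k,1) for k in(-79,-118,-123)])
go([411.9,-160.1,310],3.075)
E
```

```text
82 [ 421.1 -159.2   91. ] [ 404.6 -176.3   78.2] [ 439.6 -143.5  102. ]
36 [ 420.7 -165.5   89.4] [ 401.  -182.1   80.8] [ 438.5 -142.8   99.8]
pivot/pad/press est [array([ 455.8, -163. ]), array([ 416.9, -160.4]), array([ 411.9, -160.1])]
t 0.1 pos [169.2 523.3 404.1] rot [-3.141 -0.     2.829] F [-0.5 -0.2 -0.2] gap 94.0 | turn [-0.001 -0.    -0.314] shift [-11.03  -14.386   2.368]
```

Call:
step_arm --increments '[[[0,0,-0.157,-0.4,-0.9,0,1],[0,0,-0.157,-0.4,-0.9,0,1],[0,0,0,-0.4,-0.9,0,1],[0,0,0,-0.4,-0.9,0,1],[0,0,0,-0.4,-0.9,0,1]]]' --newtons 20

```text
clock: 0.6
eef_pos: [223.2, 333.3, 404.4]
eef_rot: [-3.141, -0.0, 3.076]
wrist_force: [1.2, -0.1, -0.2]
finger_gap: 57.2
finger_force: 0.0
```

Call:
step_arm --increments '[[[0,0,0,-0.4,-0.9,0,1],[0,0,0,-0.4,-0.9,0,1],[0,0,0,-0.4,-0.9,0,1],[0,0,0,-0.4,-0.9,0,1],[0,0,0,-0.4,-0.9,0,1]]]'

```text
clock: 1.1
eef_pos: [291.0, 148.4, 404.6]
eef_rot: [3.141, 0.0, 3.076]
wrist_force: [1.0, 0.5, 0.0]
finger_gap: 17.3
finger_force: 0.0
```

Call:
step_arm --increments '[[[0,0,0,-0.4,-0.9,0,1],[0,0,0,-0.4,-0.9,0,1],[0,0,0,-0.4,-0.9,0,1],[0,0,0,0,0,0,1],[0,0,0,0,0,0,1]]]'

```text
clock: 1.6
eef_pos: [331.8, 38.5, 404.4]
eef_rot: [3.141, -0.001, 3.073]
wrist_force: [-0.4, 0.3, 0.3]
finger_gap: 0.8
finger_force: 0.0
```

```bash
python3 -c "
from h import *
go([411.9,-160.1,310],3.075)"
```

```text
t 1.6 pos [331.8  38.5 404.4] rot [ 3.141e+00 -1.000e-03  3.073e+00] F [-0.4  0.3  0.3] gap 0.8 | turn [ 0.    -0.001 -0.003] shift [-2.341 -4.817  2.359]
```

Call:
step_arm --increments '[[[0,0,0,-0.468,-0.963,0.2,1],[0,0,0,-0.468,-0.963,0.2,1],[0,0,0,-0.468,-0.963,0.2,1],[0,0,0,-0.468,-0.963,0.2,1],[0,0,0,-0.468,-0.963,0.2,1]]]'

```text
clock: 2.1
eef_pos: [413.1, -159.6, 364.3]
eef_rot: [3.141, 0.0, 3.077]
wrist_force: [0.9, 0.9, 0.5]
finger_gap: 0.5
finger_force: 0.0
```

Call:
step_arm --increments '[[[0,0,0,0,0,0.7,1],[0,0,0,0,0,0.6,1],[0,0,0,0,0,0,1],[0,0,0,0,0,0,1]]]'

```text
clock: 2.5
eef_pos: [412.9, -158.4, 313.2]
eef_rot: [3.141, -0.0, 3.077]
wrist_force: [-0.3, 0.8, -0.0]
finger_gap: 0.7
finger_force: 0.0
```

```bash
python3 -c "
from h import *
go([411.9,-160.1,263],3.075)
c=optics.camera('scene');cv2.imwrite('pics/s1.png',cv2.resize(c['frame'][170:260,220:340][...,::-1],None,fx=5,fy=5))"
```

```text
t 2.5 pos [ 412.9 -158.4  313.2] rot [ 3.141 -0.     3.077] F [-0.3  0.8 -0. ] gap 0.7 | turn [ 0.    -0.     0.003] shift [ 0.021 -0.045  1.256]
```

View pics/s1.png

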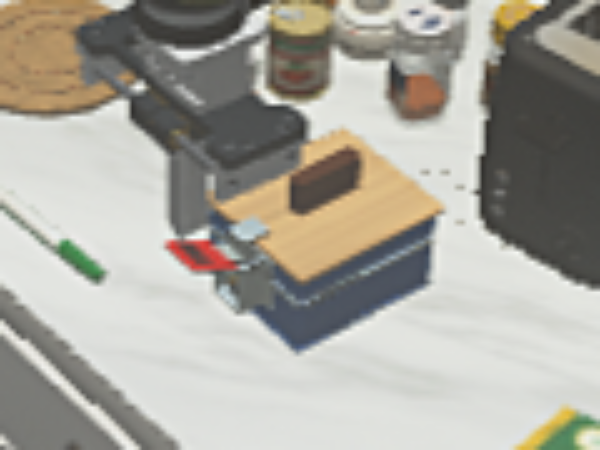

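The crop shows the closed fingertips at about (185,232), just above the red pad at (203,255), with the nose over the lid edge. I'll project the expected points to compare them.

```bash
python3 -c "
from h import *
c=optics.camera('scene')
T=np.linalg.inv(c['cam_to_world'])
p=np.array([[412.9,-158.4,114],[412.9,-158.4,95],[416.9,-160.4,92],[534.6,-168.3,118]])
q=cv2.projectPoints(p,cv2.Rodrigues(T[:3,:3])[0],T[:3,3],c['mtx'],np.array(c['distortion'],float))[0][:,0]
print((q-[220,170])*5)
P=cloud(c)
for u,v in((183,225),(205,220),(183,200),(203,255)): print(P[170+v//5,220+u//5].round(1))
"
```

```text
[[187.24375446 228.03356475]
 [187.13576475 247.97518725]
 [193.20721869 250.15006829]
 [323.31406161 160.67768957]]
[ 403.5 -161.6  124.3]
[ 415.1 -175.   131.6]
[ 404.  -161.   146.8]
[ 417.3 -167.5   92.1]
```

Call:
step_arm --increments '[[[0,0,0,0.02,-0.09,0.2,1],[0,0,0,0,0,0.25,1],[0,0,0,0,0,0.25,1],[0,0,0,0,0,0.2,1],[0,0,0,0,0,0.15,1]]]'

```text
clock: 3.1
eef_pos: [411.3, -162.9, 269.6]
eef_rot: [3.141, -0.001, 3.075]
wrist_force: [-0.6, -0.1, -0.3]
finger_gap: 0.6
finger_force: 0.0
```

Call:
step_arm --increments '[[[0,0,0,0,0,0.1,1],[0,0,0,0,0,0.1,1],[0,0,0,0,0,0.1,1],[0,0,0,0,0,0,1]]]'

```text
clock: 3.5
eef_pos: [411.3, -162.9, 258.2]
eef_rot: [3.141, -0.001, 3.075]
wrist_force: [0.5, 0.4, -0.2]
finger_gap: 0.4
finger_force: 0.0
```

```bash
python3 -c "
from h import *
go([411.9,-161.9,263],3.075)
c=optics.camera('scene');cv2.imwrite('pics/s2.png',cv2.resize(c['frame'][170:260,220:340][...,::-1],None,fx=5,fy=5))"
```

```text
t 3.5 pos [ 411.3 -162.9  258.2] rot [ 3.141e+00 -1.000e-03  3.075e+00] F [ 0.5  0.4 -0.2] gap 0.4 | turn [ 0.    -0.001  0.001] shift [-0.013  0.026 -0.119]
```

View pics/s2.png

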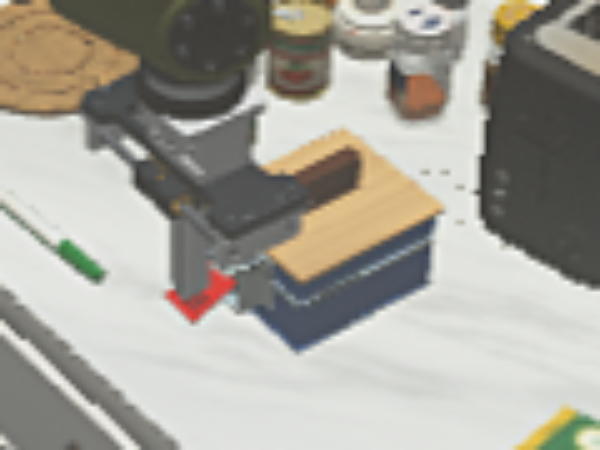

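The pad is down at (195,295) and the force is back to zero, so the catch snapped over. Next I retract, open the gripper and look again.

Call:
step_arm --increments '[[[0,0,0,0,0,-0.5,1],[0,0,0,0,0,-0.7,1],[0,0,0,0,0,-0.7,1],[0,0,0,0,0,-0.9,0],[0,0,0,0,0,-0.6,-1]]]'

```text
clock: 4.05
eef_pos: [411.3, -162.9, 397.2]
eef_rot: [-3.141, 0.002, 3.075]
wrist_force: [0.3, -0.3, 0.2]
finger_gap: 13.2
finger_force: 0.0
```

Call:
step_arm --increments '[[[0,0,0,0.9,0,-0.5,-1],[0,0,0,0.9,0,0,-1],[0,0,0,0,0,0,-1],[0,0,0,0,0,0,-1]]]'

```text
clock: 4.45
eef_pos: [339.3, -158.2, 415.2]
eef_rot: [-3.141, 0.002, 3.075]
wrist_force: [-0.5, -1.1, 0.4]
finger_gap: 44.8
finger_force: 0.0
```

Run:
```python
from h import *
for n in("top","scene"):
    c=optics.camera(n); P=cloud(c);f=c["frame"];r=c["range_z"]
    hsv=cv2.cvtColor(f,cv2.COLOR_RGB2HSV); H,S,V=[hsv[...,i].astype(int) for i in range(3)]
    x,y,z=P[...,0],P[...,1],P[...,2]
    m=(r>0)&((H<8)|(H>170))&(S>140)&(V>90)&(x>300)&(x<470)&(abs(y+160)<60)&(z>20)
    p=P[m]; print(n,"red",m.sum(),*( (p.mean(0).round(1),p.min(0).round(1),p.max(0).round(1)) if m.sum() else ()))
    for k,m in (("plate",(z>78)&(z<90)&(H>8)&(H<25)&(S>50)&(V>120)),("handle",(z>108)&(z<125))):
        m&=(r>0)&(x>450)&(x<620)&(y>-260)&(y<-80); p=P[m]
        if m.sum()>5: print(k,m.sum(),p.mean(0).round(1),cv2.minAreaRect(p[:,:2].astype(np.float32)))
    if n=="scene": cv2.imwrite('pics/s3.png',cv2.resize(f[150:270,200:360][...,::-1],None,fx=5,fy=5))
go([534.6,-168.3,340],3.075)
```

```text
top red 51 [ 416.4 -146.6  113.3] [ 365.5 -165.9   48.9] [ 439.3 -102.4  504.3]
plate 1235 [ 532.6 -166.7   84.7] ((533.9798583984375, -167.40347290039062), (116.51130676269531, 135.20106506347656), 85.82848358154297)
handle 91 [ 533.8 -165.6  117.8] ((534.5028686523438, -165.51904296875), (15.444674491882324, 57.54710006713867), 86.22638702392578)
scene red 60 [ 421.5 -163.1   54.9] [ 402.2 -181.    44.6] [ 437.7 -143.1   66.5]
plate 636 [ 527.3 -175.9   83.1] ((533.48291015625, -170.32229614257812), (122.3657455444336, 139.3877410888672), 84.50153350830078)
handle 65 [ 532.1 -172.5  115.3] ((532.8970336914062, -171.9832763671875), (17.572834014892578, 60.343780517578125), 83.40679931640625)
t 4.55 pos [ 340.  -158.3  414.7] rot [-3.141  0.     3.075] F [-0.1  0.7  0.4] gap 53.6 | turn [-0.     0.     0.001] shift [-4.87   0.072  1.87 ]
```

View pics/s3.png

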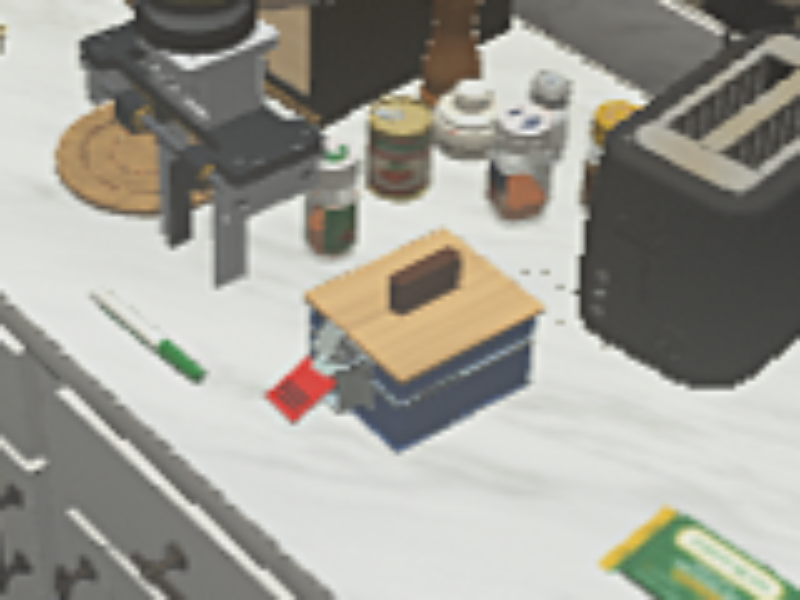

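The catch is released: the pad points down at (300,388), the nose is clear, and the lid is still seated. Now I grasp the handle.

Call:
step_arm --increments '[[[0,0,0,-0.97,0.015,0,-1],[0,0,0,-0.97,0.015,0,-1],[0,0,0,-0.97,0.015,0,-1],[0,0,0,-0.97,0.015,0.3,-1],[0,0,0,-0.97,0.015,0.5,-1]]]'

```text
clock: 5.05
eef_pos: [535.8, -167.7, 382.2]
eef_rot: [-3.141, 0.001, 3.076]
wrist_force: [0.3, -1.1, 1.1]
finger_gap: 92.3
finger_force: 0.0
```

Call:
step_arm --increments '[[[0,0,0,0,0,0.5,-1],[0,0,0,0,0,0.5,-1],[0,0,0,0,0,0,-1],[0,0,0,0,0,0,-1]]]'

```text
clock: 5.45
eef_pos: [533.8, -167.9, 342.7]
eef_rot: [3.141, -0.001, 3.076]
wrist_force: [0.2, -0.1, -0.3]
finger_gap: 93.7
finger_force: 0.0
```

```bash
python3 -c "
from h import *
go([534.3,-168.3,289],3.073)"
```

```text
t 5.45 pos [ 533.8 -167.9  342.7] rot [ 3.141e+00 -1.000e-03  3.076e+00] F [ 0.2 -0.1 -0.3] gap 93.7 | turn [ 0.    -0.001  0.004] shift [-0.014 -0.009  1.342]
```

Call:
step_arm --increments '[[[0,0,0,0,0,0.5,-1],[0,0,0,0,0,0.5,-1],[0,0,0,0,0,0.24,-1],[0,0,0,0,0,0.1,0],[0,0,0,0,0,0,0.5]]]' --newtons 5

```text
clock: 5.95
eef_pos: [533.5, -168.0, 289.6]
eef_rot: [-3.141, 0.001, 3.075]
wrist_force: [-1.0, -0.2, -0.3]
finger_gap: 81.1
finger_force: 0.0
```

Call:
step_arm --increments '[[[0,0,0,0,0,0,1],[0,0,0,0,0,0,1],[0,0,0,0,0,0,1],[0,0,0,0,0,0,1],[0,0,0,0,0,0,1]]]'

```text
clock: 6.45
eef_pos: [533.3, -168.0, 289.2]
eef_rot: [-3.142, 0.0, 3.075]
wrist_force: [0.2, -0.3, -0.0]
finger_gap: 41.5
finger_force: 0.0
```

Call:
step_arm --increments '[[[0,0,0,0,0,0,1],[0,0,0,0,0,0,1],[0,0,0,0,0,0,1],[0,0,0,0,0,0,1],[0,0,0,0,0,0,1]]]'

```text
clock: 6.95
eef_pos: [533.3, -168.0, 289.0]
eef_rot: [3.142, -0.0, 3.075]
wrist_force: [-1.0, -1.0, -0.6]
finger_gap: 16.0
finger_force: 5.0
```

```bash
python3 -c "
from h import *
go([534.3,-168.3,289],3.073)"
```

```text
t 6.95 pos [ 533.3 -168.   289. ] rot [ 3.142 -0.     3.075] F [-1.  -1.  -0.6] gap 16.0 | turn [ 0.    -0.     0.003] shift [-0.025 -0.005  0.001]
```

Call:
step_arm --increments '[[[0,0,0,0,0,0,1],[0,0,0,0,0,0,1],[0,0,0,0,0,-0.15,1],[0,0,0,0,0,-0.15,1],[0,0,0,0,0,-0.2,1]]]' --newtons 30

```text
clock: 7.45
eef_pos: [533.3, -168.0, 309.6]
eef_rot: [3.142, -0.0, 3.075]
wrist_force: [0.0, -0.7, -2.3]
finger_gap: 15.7
finger_force: 30.0
```

Call:
step_arm --increments '[[[0,0,0,0,0,-0.3,1],[0,0,0,0,0,-0.5,1],[0,0,0,0,0,-0.5,1],[0,0,0,0,0,-0.4,1],[0,0,0,0,0,-0.2,1]]]'

```text
clock: 7.95
eef_pos: [533.3, -168.0, 387.4]
eef_rot: [-3.141, 0.002, 3.075]
wrist_force: [-0.6, -0.5, -1.8]
finger_gap: 15.8
finger_force: 30.0
```

Call:
step_arm --increments '[[[0,0,0,0,0,0,1],[0,0,0,0,0,0,1]]]'

```text
clock: 8.15
eef_pos: [533.2, -167.9, 384.6]
eef_rot: [3.141, -0.001, 3.075]
wrist_force: [-0.3, 0.6, -1.5]
finger_gap: 15.9
finger_force: 30.0
```

```bash
python3 -c "
from h import *
go([546,192.5,379],3.075)
c=optics.camera('scene');cv2.imwrite('pics/s4.png',cv2.resize(c['frame'][130:270,200:360][...,::-1],None,fx=4,fy=4))"
```

```text
t 8.15 pos [ 533.2 -167.9  384.6] rot [ 3.141e+00 -1.000e-03  3.075e+00] F [-0.3  0.6 -1.5] gap 15.9 | turn [ 0.    -0.001  0.001] shift [0.276 9.013 0.141]
```

View pics/s4.png

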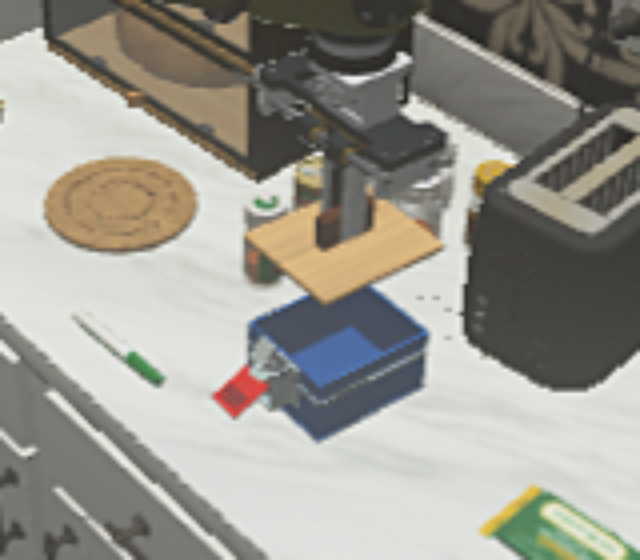

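The lid hangs level at (345,250), the box is open, and the catch is still released at (240,390). My trivet mask was cut off at x = 620, so I'll refine the trivet centre.

Run:
```python
from h import *
for n in("top","scene"):
    d=np.load(f"/tmp/{n}.npz"); P,f,r=d["P"],d["f"],d["r"]; x,y,z=[P[...,i] for i in range(3)]
    hsv=cv2.cvtColor(f,cv2.COLOR_RGB2HSV); H,S,V=[hsv[...,i].astype(int) for i in range(3)]
    m=(r>0)&(abs(z-10)<8)&(H>5)&(H<25)&(S>60)&(abs(x-548)<105)&(abs(y-193)<105)
    cs=cv2.findContours(m.astype(np.uint8),cv2.RETR_EXTERNAL,cv2.CHAIN_APPROX_NONE)[0]
    k=max(cs,key=cv2.contourArea)[:,0]; p=P[k[:,1],k[:,0],:2].astype(np.float32)
    print(n,cv2.fitEllipse(p),P[m].mean(0).round(1),p.min(0),p.max(0))
```

```text
top ((546.9364624023438, 193.28855895996094), (161.91261291503906, 162.55711364746094), 122.06735229492188) [546.1 193.2  10.7] [465.05063 111.33219] [628.25745 276.08286]
scene ((545.9852294921875, 190.87025451660156), (159.43580627441406, 163.9560089111328), 57.5422248840332) [543.8 188.8   9. ] [463.9443  106.64568] [626.6765 273.3139]
```

Call:
step_arm --increments '[[[0,0,0,0.02,0.4,0,1],[0,0,0,0.03,0.7,0,1],[0,0,0,0.03,0.85,0,1],[0,0,0,0.03,0.85,0,1],[0,0,0,0.03,0.85,0,1]]]'

```text
clock: 8.7
eef_pos: [537.0, -19.9, 384.5]
eef_rot: [3.141, -0.001, 3.075]
wrist_force: [0.0, -1.0, -2.1]
finger_gap: 15.8
finger_force: 30.0
```

Call:
step_arm --increments '[[[0,0,0,0.03,0.85,0,1],[0,0,0,0.03,0.85,0,1],[0,0,0,0.03,0.85,0,1],[0,0,0,0.03,0.85,0,1],[0,0,0,0.03,0.85,0,1]]]'

```text
clock: 9.2
eef_pos: [542.0, 150.3, 384.5]
eef_rot: [-3.141, -0.001, 3.076]
wrist_force: [1.2, -0.1, -1.5]
finger_gap: 16.1
finger_force: 30.0
```

Call:
step_arm --increments '[[[0,0,0,0.0,0.7,0,1],[0,0,0,0,0.38,0.2,1],[0,0,0,0,0,0.5,1],[0,0,0,0,0,0.5,1],[0,0,0,0,0,0.3,1]]]'

```text
clock: 9.7
eef_pos: [545.0, 191.2, 322.6]
eef_rot: [-3.141, -0.003, 3.075]
wrist_force: [-0.3, -0.1, -1.8]
finger_gap: 16.0
finger_force: 30.0
```

Call:
step_arm --increments '[[[0,0,0,0,0,0.2,1],[0,0,0,0,0,0,1],[0,0,0,0,0,0,1]]]'

```text
clock: 10.0
eef_pos: [545.6, 191.1, 317.6]
eef_rot: [3.141, 0.001, 3.075]
wrist_force: [-0.2, -1.0, -1.2]
finger_gap: 16.0
finger_force: 30.0
```

```bash
python3 -c "
from h import *
go([546,192,235],3.075)
for n in('top','scene'):
    c=optics.camera(n);P=cloud(c);x,y,z=[P[...,i] for i in range(3)]
    H,S,V=cv2.split(cv2.cvtColor(c['frame'],cv2.COLOR_RGB2HSV))
    m=(z>70)&(z<160)&(abs(x-546)<100)&(abs(y-192)<100)&(H>8)&(H<25)&(S>50)&(V>120)
    print(n,m.sum(),np.percentile(z[m],[2,50,98]),cv2.minAreaRect(P[m][:,:2].astype(np.float32)))
"
```

```text
t 10.0 pos [545.6 191.1 317.6] rot [3.141e+00 1.000e-03 3.075e+00] F [-0.2 -1.  -1.2] gap 16.0 | turn [0.    0.001 0.   ] shift [-0.006  0.023  2.065]
top 34 [108.86043688 112.18832841 117.62277853] ((555.3684692382812, 146.1760711669922), (115.1963119506836, 10.34018325805664), 12.552438735961914)
scene 414 [106.85336739 111.77112169 118.02667154] ((548.2348022460938, 185.88470458984375), (122.05963897705078, 142.21432495117188), 86.20881652832031)
```

Call:
step_arm --increments '[[[0,0,0,0,0.04,0.5,1],[0,0,0,0,0,0.5,1],[0,0,0,0,0,0.5,1],[0,0,0,0,0,0.3,1],[0,0,0,0,0,0.15,1]]]'

```text
clock: 10.6
eef_pos: [545.6, 192.8, 238.6]
eef_rot: [-3.141, -0.0, 3.075]
wrist_force: [0.0, -0.1, -1.6]
finger_gap: 15.7
finger_force: 30.0
```

Call:
step_arm --increments '[[[0,0,0,0,0,0.03,1],[0,0,0,0,0,0.03,1],[0,0,0,0,0,0,1],[0,0,0,0,0,0,1]]]'

```text
clock: 11.0
eef_pos: [545.7, 192.8, 237.2]
eef_rot: [3.141, 0.001, 3.075]
wrist_force: [0.1, -0.0, -1.1]
finger_gap: 15.8
finger_force: 30.0
```

Call:
step_arm --increments '[[[0,0,0,0,0,0.05,1],[0,0,0,0,0,0.03,1],[0,0,0,0,0,0,1],[0,0,0,0,0,0,1]]]'

```text
clock: 11.4
eef_pos: [545.6, 192.8, 233.4]
eef_rot: [3.142, -0.0, 3.075]
wrist_force: [-0.9, 0.6, -2.3]
finger_gap: 15.6
finger_force: 30.0
```

Call:
step_arm --increments '[[[0,0,0,0,0,0.03,1],[0,0,0,0,0,0,1],[0,0,0,0,0,0,1]]]'

```text
clock: 11.7
eef_pos: [545.6, 192.8, 232.2]
eef_rot: [-3.142, -0.0, 3.075]
wrist_force: [0.2, -1.2, -1.3]
finger_gap: 15.8
finger_force: 30.0
```

Call:
step_arm --increments '[[[0,0,0,0,0,0.02,1],[0,0,0,0,0,0,1],[0,0,0,0,0,0,1]]]'

```text
clock: 12.0
eef_pos: [545.6, 192.8, 232.1]
eef_rot: [3.142, 0.0, 3.075]
wrist_force: [-4.1, -1.6, 5.0]
finger_gap: 15.9
finger_force: 30.0
```

Contact at the expected height (TCP 232 mm). Releasing.

Call:
step_arm --increments '[[[0,0,0,0,0,0,1],[0,0,0,0,0,0,1],[0,0,0,0,0,0,0],[0,0,0,0,0,0,0],[0,0,0,0,0,0,0]]]' --newtons 6

```text
clock: 12.5
eef_pos: [545.6, 192.8, 231.4]
eef_rot: [3.142, 0.0, 3.075]
wrist_force: [0.5, -0.4, 0.7]
finger_gap: 36.5
finger_force: 0.0
```

Call:
step_arm --increments '[[[0,0,0,0,0,0,0],[0,0,0,0,0,0,0],[0,0,0,0,0,-0.3,0],[0,0,0,0,0,-0.6,0],[0,0,0,0,0,-0.9,0]]]'

```text
clock: 13.0
eef_pos: [545.3, 192.7, 303.7]
eef_rot: [-3.141, -0.003, 3.075]
wrist_force: [-0.1, -0.2, 0.1]
finger_gap: 47.0
finger_force: 0.0
```

Call:
step_arm --increments '[[[0,0,0,0,0,-0.9,0],[0,0,0,0,0,-0.9,0],[0,0,0,0.9,0,0,0],[0,0,0,0.9,0,0,0],[0,0,0,0.9,0,0,0]]]'

```text
clock: 13.5
eef_pos: [436.3, 199.7, 376.3]
eef_rot: [3.141, 0.001, 3.075]
wrist_force: [-0.0, 0.4, 0.8]
finger_gap: 47.2
finger_force: 0.0
```

Call:
step_arm --increments '[[[0,0,0,0.9,0,0,0],[0,0,0,0.9,0,0,0],[0,0,0,0,0,0,0],[0,0,0,0,0,0,0]]]'

```text
clock: 13.9
eef_pos: [365.8, 204.8, 376.6]
eef_rot: [3.141, 0.002, 3.076]
wrist_force: [-0.4, -0.2, 0.4]
finger_gap: 47.0
finger_force: 0.0
```

```bash
python3 -c "
from h import *
go([546,192,235],3.075)
for n in('top','scene'):
    c=optics.camera(n);P=cloud(c);x,y,z=[P[...,i] for i in range(3)]
    H,S,V=cv2.split(cv2.cvtColor(c['frame'],cv2.COLOR_RGB2HSV))
    m=(z>21)&(z<33)&(abs(x-546)<100)&(abs(y-192)<100)&(S>50)
    p=P[m];A=np.c_[p[:,:2],np.ones(len(p))]
    print(n,m.sum(),'z',np.median(z[m]),cv2.minAreaRect(p[:,:2].astype(np.float32)),'tilt',np.linalg.lstsq(A,p[:,2],rcond=None)[0][:2])
    h=(z>50)&(z<72)&(abs(x-546)<60)&(abs(y-192)<60); print('handle',h.sum(),P[h].mean(0),cv2.minAreaRect(P[h][:,:2].astype(np.float32)))
    if n=='scene': cv2.imwrite('pics/s5.png',cv2.resize(c['frame'][120:270,130:360][...,::-1],None,fx=3.4,fy=3.4))
"
```

```text
t 13.9 pos [365.8 204.8 376.6] rot [3.141e+00 2.000e-03 3.076e+00] F [-0.4 -0.2  0.4] gap 47.0 | turn [0.001 0.002 0.002] shift [-4.511 -0.028  3.548]
top 1166 z 27.568672008651106 ((548.0651245117188, 194.0856475830078), (118.4400634765625, 137.64434814453125), 85.66416931152344) tilt [ 0.00124861 -0.0006087 ]
handle 87 [546.7423683  193.38808406  60.23565757] ((546.2318115234375, 194.81690979003906), (17.59470558166504, 56.87815475463867), 85.37828063964844)
scene 409 z 25.923086525838812 ((547.0499877929688, 189.67974853515625), (128.61146545410156, 141.07215881347656), 87.22065734863281) tilt [-0.00222427 -0.00512177]
handle 49 [545.63710744 187.3523364   57.01198797] ((545.7637939453125, 187.74253845214844), (19.258981704711914, 57.685604095458984), 84.37996673583984)
```

View pics/s5.png

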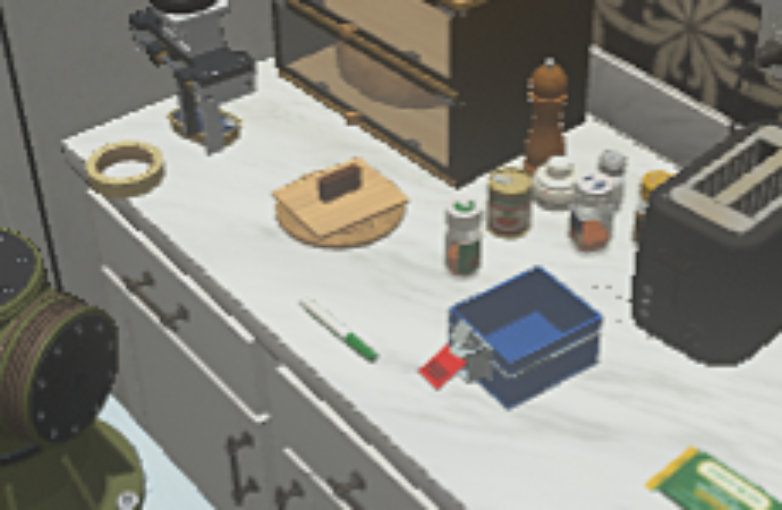

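The lid lies flat and centred on the trivet at (342,200), handle up. The catch is released at (440,365), and nothing else has moved.

```bash
python3 -c "
from cell import workorder
print(workorder.sign_off())"
```

```text
the job is handed in; nothing more can be done
None
```

I snapped the catch over and it stayed released, then set the lid flat, handle up, within about 2 mm of the trivet's middle, and handed the job in at about 14 s with nothing else seen to move.

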